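# Set the preload cap of a needle tester over a marked specimen

### The arm

A 7-joint arm with a two-finger parallel gripper is mounted at the origin on the work surface. World frame = base frame: x ahead of the robot, y to its left, z up, the work surface at z = 0. Lengths are in mm, angles in rad, forces in N, time in s.
With the tool pointing down it reaches from about 400 to 875 mm from the base axis. Payload 4.4 kg.
Tool frame: the origin (TCP) lies at the very end of the fingers, on their centre line; the grasp point (between the pads) lies 19 mm behind it; z points along the fingers, y is the line along which they close (so a half turn about z gives the same grasp; the last joint's range is limited). The gripper opens to 85 mm and grips with 20 to 120 N. Pads are 22 mm wide; open, the fingers measure 114 mm over their backs; the gripper's body (76 mm by 85 mm) begins 54 mm behind the grasp point. The pads swing forward as they close: fully open they stand 13 mm farther back than shut.
Start: joints at [-1.247, 0.628, 0.038, 1.517, -0.027, 0.996, -0.02], TCP at [246.98, 601.264, 231.313] pointing down, gripper open.
Joint ranges: [-3.06, 3.06], [-0.37, 2.12], [-1.25, 1.32], [0.18, 2.47], [-1.1, 4.24], [0.23, 1.98], [-2.94, 2.94]. Speed limits (rad/s): [2.57, 2.57, 3.14, 3.14, 3.14, 3.14, 3.14].

### API

Orientations are given as [roll, pitch, yaw] about the fixed x, y, z axes, in that order (R = Rz(yaw) Ry(pitch) Rx(roll)).
In Python, from cell import ctrl gives the robot as it stands.
- The arm moves only by the tool step_arm, never from a script. Its argument "series" is a list that holds one entry, the list of rows, each a list of 7 numbers: the turn, a rotation vector about the tool's x, y, z as a fraction of full scale, then the shift along the tool's x, y, z as a fraction of full scale, then the closure, from 0 (fully open) to 1 (shut). In form: [[[ax, ay, az, tx, ty, tz, gripper], ...]]. A call has 1 to 12 rows; each row shifts and turns the commanded pose from where the row before left it, along the tool's axes as they then stand; what a row does not reach is not made up. Full scale, the value 1, is 150 mm for a shift and 45 degrees for a turn. A row lasts 1/10 s, in which the tool goes at most 50 mm and 8.59 degrees, less where a joint would pass 70% of its speed; a pose out of reach is approached as far as the arm can. A call with a number of a shift or a turn outside -1 to 1 is refused whole. A call with a gripper value outside its range is refused whole. The fingers move at their own pace and stop on an object; the grip force is fixed at half the most. Time passes only in rows, so rows that do not move let the fingers close. It gives the time, the measured TCP pose, the force, the opening and the grip force at its end, in the units of the state.
- ctrl.read_state(): the state, without advancing time (a new reading comes with each control period).
- ctrl.get_image(name): name is "scene" or "top" or "wrist"; returns a dict with "img" (480x640x3 uint8, red, green, blue), "fx", "fy", "cx", "cy" (pixels), "R" (3x3) and "t" (3): a world point X has camera coordinates R X + t. Camera axes: x right, y down, z forward; pixel columns grow to the right and rows downward; lengths in mm; the calibration is good to about 2 mm. The wrist camera is an equidistant fisheye: a pixel r from the principal point sees the ray r / f radians off the axis. A picture is of the moment at which its call begins. There is no depth.
- ctrl.finish_job(): hands the job in; it is judged then, once.
Trained networks look in a picture, given as the dict that the camera call returned (one of the last four; its "shot" number tells which), for a name from the list of things; names that differ only in an ending like _2 or _b are one class to them, and where a whole thing is asked for, a point or a joint stands for the part that bears it (a point fixed in the world has none). Each returns a list of dicts, best first, with "score" (0 to 1); they miss things now and then, are a little off and sometimes report something else, mostly with a low value. They report only what shows in the picture. A call takes as long as a camera call.
- ctrl.recognise(picture, thing): "centre" ([column, row] in pixels, amid what is visible of it).
The state is a dict: "clock": time; "qpos": joint angles; "qd": joint speeds; "tau": joint torques, N m; "eef_pos": TCP position; "tool_rot": TCP orientation; "force": force on the tool from outside, world axes, zero at the start; "torque": the same for the moment, N m; "width": finger opening in mm; "gripper_force": force on a finger pad.
Only numpy, scipy, OpenCV 4.12 (cv2) and the standard library are available. Lean on these libraries where they do the work, as an engineer would, in place of code of your own. Each camera call takes 0.05 s, during which the arm holds its last target. There are 200 camera calls.

### The job

Slide the specimen bar along the guide of the needle tester, without lifting it, until its marked spot sits right under the fixed needle. Then screw the knurled cap on top of the tester's head down (clockwise from above) until it bottoms out, and back it off a quarter turn. Finish while still holding the cap gripped there, with the spot still under the needle and the other things on the bench left where they are.

Things in the scene. Friction and masses are not known exactly. Their poses are not given: they have to be found in the camera images.
- tester: Needle tester, cream and grey, fixed to the bench. Origin: on the bench, straight under the needle; z up. Base plate 16 mm thick, from -52 to +113 mm along its x, +-45 mm along its y. A column (45 x 45 mm, centred 83 mm along +x) carries an arm (44 mm wide, 87 to 115 mm above the bench) to the head above the needle.
- guide_mid (a point): Middle of the guide, on the base plate right under the needle, 16 mm above the bench. Two steel rails run along the tester's y over the whole plate (+-45 mm), 7 mm high (tops 23 mm above the bench), inner faces 16 mm each side of this point.
- head_top (a point): Centre of the top of the tester's head, an upright cylinder 42 mm wide, 70 to 115 mm above the bench. On it stands a fixed steel shoulder 32 mm wide, its top 137 mm above the bench; the cap's thread rises from that. Nothing beside the cap is higher than 115 mm within 100 mm.
- needle_tip (a point): Point of the fixed needle, pointing down, 43 mm above the bench (7 mm above the bar's top).
- bar: Specimen bar, plain aluminium, 30 mm wide (its x), 280 mm long (its y), 20 mm high, about 0.45 kg, loose, lying between the rails with 1 mm play each side, its y the same way as the tester's y. Origin: centre of its underside, 16 mm above the bench. Both ends stick out past the base plate, clear of the rails, and can be gripped across the width from above. Slides freely; +y end is nearer the robot.
- bar_mark (a point): The marked spot: a dark dot 8 mm wide with a scribed line across the bar, on the bar's top face, 20 mm from the bar's middle (towards its own -y).
- cap (a joint): Turn of the knurled cap, rad; grows when turned clockwise seen from above (screwing down). 0 = bottomed out on its shoulder (hard stop), negative = unscrewed; -1.571 is a quarter turn back. Starts -3.2 to -2.0. Stops at -3.6 too, so the cap stays on its thread. Light friction (0.05 N m), stays where it is left; sinks 5 mm per full turn.
- cap_top (a point): Centre of the cap's top face. The cap is a plain aluminium knurled cylinder 39 mm wide, 34 mm high, its vertical axis right above the needle, with a dark radial line on its top (the point's x axis). Bottomed out, its underside is 137 mm and its top 171 mm above the bench.
- puck_a: Bystander: round brown resin-mounted specimen, 32 mm wide, 22 mm high, standing beside the tester. Origin: centre of its underside.
- puck_b: Bystander: round steel specimen, 32 mm wide, 22 mm high, standing beside the tester. Origin: centre of its underside.
- dish: Bystander: glass dish, 84 mm wide, 16 mm high, behind the tester's column. Origin: centre of its underside.
- bottle: Bystander: white plastic bottle, 48 mm wide, 120 mm high, behind the tester's column. Origin: centre of its underside.
- screwdriver: Bystander: yellow-handled screwdriver lying on the right of the bench. Origin: under its middle.
- spanner: Bystander: steel spanner lying on the left of the bench. Origin: under its middle.
- beaker: Bystander: glass beaker, 70 mm wide, 90 mm high, on the right of the bench. Origin: centre of its underside.

How it is judged:
By the outcome, as a careful person would: the job done as asked, in the order asked, and still so for the second after the job is handed in, while the arm keeps its last pose, push and grip.
It also fails if it takes over 61 s, if anything falls off the work surface, if the arm or the gripper's body presses on something with over 40 N, if the wrist force passes 120 N, or if a joint passes its speed limit or range.

## Working session

There is one attempt and no reset: what is moved stays moved. The work goes in short steps, Python scripts to look and compute and a tool call to move; the robot and the scene stay as the last step left them, time stands still between calls to the robot, and variables do not carry over. Pictures are saved under pics/ and viewed, at most 10 in all, crops included, and the job is handed in when it is done.

Besides the shell and the picture viewer there is one more tool, called after "Emit:" in YAML: its name, and indented under it one key for each argument. step_arm: Moves the arm, as the interface text tells. Shift numbers are shares of 150 mm and turn numbers shares of 45 degrees, none past 1 either way. Its arguments: {"type":"object","properties":{"series":{"type":"array","items":{"type":"array","items":{"type":"array","items":{"type":"number","minimum":-1,"maximum":1}}}}},"required":["series"]}

```bash
mkdir -p pics; ls; cat > h.py <<'E'
import numpy as np, cv2
from cell import ctrl
def ray(p,uv):
    R=np.array(p["R"]);t=np.array(p["t"])
    x=(uv[0]-p["cx"])/p["fx"];y=(uv[1]-p["cy"])/p["fy"]
    return -R.T@t, R.T@np.array([x,y,1.])
def at(p,uv,z):
    c,d=ray(p,uv);return c+d*(z-c[2])/d[2]
def proj(p,X):
    v=np.array(p["R"])@np.array(X)+np.array(p["t"]);return v[0]/v[2]*p["fx"]+p["cx"],v[1]/v[2]*p["fy"]+p["cy"]
def wproj(p,X):
    v=np.array(p["R"])@np.array(X)+np.array(p["t"]);r=np.hypot(v[0],v[1]);th=np.arctan2(r,v[2])
    return v[0]/r*th*p["fx"]+p["cx"],v[1]/r*th*p["fy"]+p["cy"]
def wat(p,uv,z):
    R=np.array(p["R"]);t=np.array(p["t"]);x=(uv[0]-p["cx"])/p["fx"];y=(uv[1]-p["cy"])/p["fy"];th=np.hypot(x,y)
    d=R.T@np.array([x/th*np.sin(th),y/th*np.sin(th),np.cos(th)]);c=-R.T@t
    return c+d*(z-c[2])/d[2]
def save(p,n): cv2.imwrite("pics/"+n+".png",cv2.cvtColor(p["img"],cv2.COLOR_RGB2BGR))
E
python3 - <<'E'
from h import *
np.set_printoptions(precision=1,suppress=True)
s=ctrl.read_state();print(s)
Z=dict(tester=50,cap_top=168,cap=150,bar=36,bar_mark=36,puck_a=22,dish=8,bottle=60,beaker=45,screwdriver=10,spanner=5,head_top=115)
for n in ("top","scene"):
    p=ctrl.get_image(n);save(p,n+"0");print(n,-np.array(p["R"]).T@p["t"])
    for k,z in Z.items():
        try:
            for r in ctrl.recognise(p,k)[:2]: print(k,np.array(r["centre"]),round(r["score"],2),at(p,r["centre"],z))
        except Exception as e: print(k,e)
E
```

```text
pics
{'clock': 0.0, 'qpos': array([-1.2,  0.6,  0. ,  1.5, -0. ,  1. , -0. ]), 'qd': array([ 0.,  0., -0.,  0.,  0., -0.,  0.]), 'tau': array([  0. , -56.3,   1.2, -19.3,   0. ,   0. ,   0. ]), 'eef_pos': array([246.7, 600.7, 230.4]), 'tool_rot': array([-3.1,  0. ,  2.8]), 'force': array([-0.5, -0.1,  0.3]), 'torque': array([ 0., -0.,  0.]), 'gripper_force': 0.0, 'width': 85.95098629340214}
top [ 384.5   -7.4 1244.8]
tester [353.2 219.6] 0.55 [597.7 -61.2  50. ]
cap_top [375.7 204.7] 0.87 [ 608.8 -104.5  168. ]
cap [380.1 206.2] 0.82 [ 609.1 -115.6  150. ]
bar [371.4 225.4] 0.72 [ 585.8 -105.2   36. ]
bar [377.1 205.2] 0.61 [ 635.  -119.7   36. ]
bar_mark [372.4 227.2] 0.76 [ 581.5 -107.5   36. ]
puck_a [428.8 224.2] 0.59 [ 590.4 -244.8   22. ]
puck_a [411.5 181.8] 0.45 [ 695.8 -206.1   22. ]
dish [290.2 251.3] 0.8 [527.7  90.9   8. ]
bottle [297.8 203.6] 0.8 [635.   69.6  60. ]
beaker [503.9 226.8] 0.88 [ 579.4 -417.1   45. ]
screwdriver [490.6 353.1] 0.6 [ 285.2 -381.3   10. ]
screwdriver [154.8 298.8] 0.27 [414.  415.8  10. ]
spanner [153.5 299.2] 0.63 [413.2 420.6   5. ]
head_top [357.1 217. ] 0.56 [591.9 -67.1 115. ]
scene [ 943.9 -440.2  947.2]
tester [310.6 295.8] 0.94 [603.  -69.4  50. ]
cap_top [299.4 283.5] 0.65 [ 611.3 -111.5  168. ]
cap [312.7 318.6] 0.72 [ 678.5 -147.   150. ]
cap [300.3 283.5] 0.7 [ 605.  -102.7  150. ]
bar [308.8 319.7] 0.59 [ 635.7 -113.    36. ]
bar_mark [310.4 319.2] 0.69 [ 637.6 -109.7   36. ]
bar_mark [301.6 285. ] 0.43 [561.8 -55.5  36. ]
puck_a [252.1 354.2] 0.62 [ 591.7 -252.7   22. ]
puck_a [301.3 368.9] 0.56 [ 696.3 -206.5   22. ]
dish [331.1 247.2] 0.72 [531.6  92.6   8. ]
bottle [357.5 266.8] 0.58 [639.6  60.1  60. ]
beaker [329.6 247.8] 0.65 [546.2  67.7  45. ]
beaker [183.8 396.5] 0.64 [ 560.2 -411.5   45. ]
screwdriver [120.3 312.1] 0.72 [ 275.  -381.3   10. ]
spanner [364.3 162. ] 0.54 [402.1 406.8   5. ]
head_top [313.6 300.9] 0.77 [ 640.8 -101.4  115. ]
```

```bash
python3 - <<'E'
import cv2
a=cv2.imread("pics/top0.png")[140:300,270:470]; b=cv2.imread("pics/scene0.png")[220:380,230:430]
cv2.imwrite("pics/c0.png",cv2.resize(cv2.vconcat([cv2.resize(a,(700,300),interpolation=cv2.INTER_CUBIC)[:0],cv2.hconcat([a,b])]) if 0 else cv2.hconcat([cv2.resize(a,(400,320),interpolation=2),cv2.resize(b,(400,320),interpolation=2)]),(800,600)) if 0 else cv2.resize(a,(800,600)[:1]+(600,) if 0 else (750,600),interpolation=2))
cv2.imwrite("pics/c1.png",cv2.resize(b,(750,600),interpolation=2))
E
```

```text
(no output)
```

View pics/c0.png

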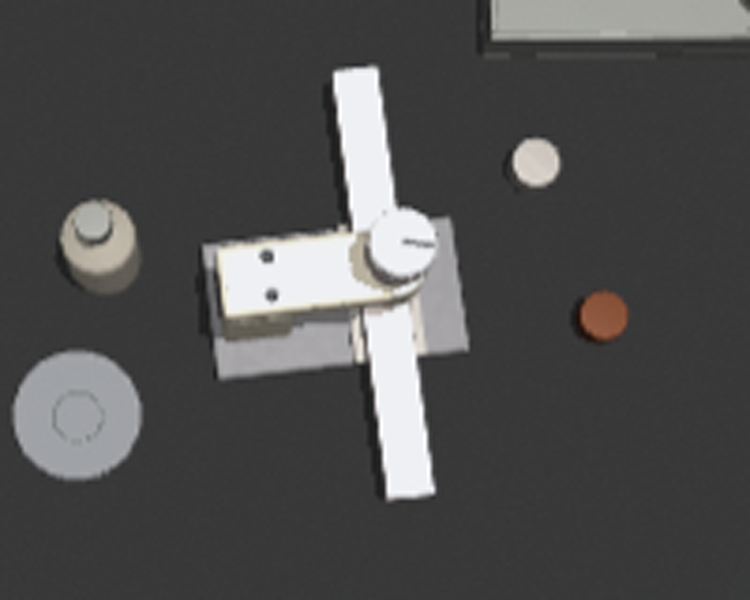

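View pics/c1.png

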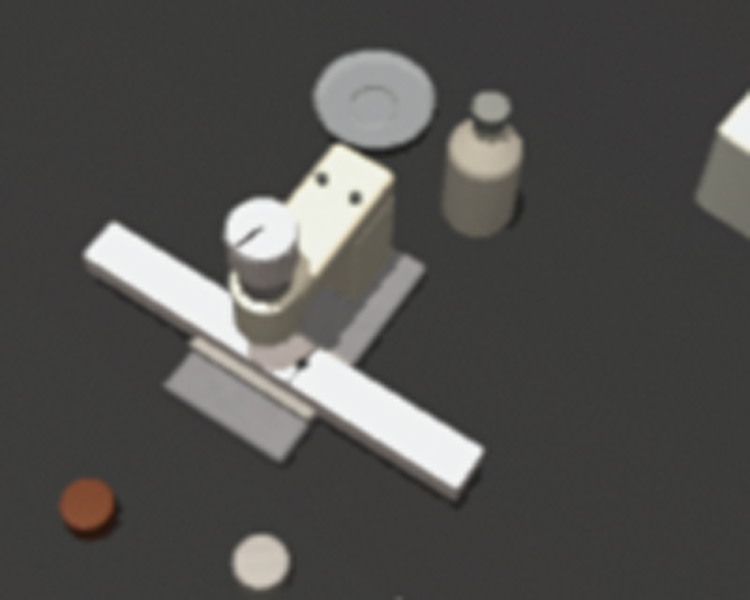

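The top view shows the cap at px (377,205), the bar running from (365,159) to (380,272), and the column to the left (world +y). The scene view shows the mark at px (310,317), beyond the needle towards +x.

```bash
python3 - <<'E'
from h import *
from scipy.optimize import least_squares
np.set_printoptions(precision=2,suppress=True)
T=ctrl.get_image("top");S=ctrl.get_image("scene")
c=lambda L,ox,oy:[(ox+u/3.75,oy+v/3.75) for u,v in L]
pt=c([(203,243),(450,218),(468,350),(219,378),(402,243)],270,140)
mt=[(113,-45,16),(-52,-45,16),(-52,45,16),(113,45,16),(0,0,173)]
ps=c([(164,382),(284,462),(427,267),(263,229)],230,220)
ms=[(-52,45,16),(-52,-45,16),(113,-45,16),(0,0,173)]
bt=c([(335,73),(378,67),(434,494),(387,499)],270,140); mbt=[(15,-140),(-15,-140),(-15,140),(15,140)]
bs=c([(115,222),(484,452),(457,488),(84,255)],230,220); mbs=[(15,140),(15,-140),(-15,-140),(-15,140)]
def W(x,m):
    a=x[2];C,s=np.cos(a),np.sin(a);return [x[0]+C*m[0]-s*m[1],x[1]+s*m[0]+C*m[1],m[2]]
def f(x):
    r=[]
    for p,P,M in((T,pt,mt),(S,ps,ms)): r+=[np.subtract(proj(p,W(x,m)),q) for q,m in zip(P,M)]
    for p,P,M in((T,bt,mbt),(S,bs,mbs)): r+=[np.subtract(proj(p,W(x,(m[0],m[1]+x[3],36))),q) for q,m in zip(P,M)]
    return np.ravel(r)
# tester x -> world +y, tester y -> world -x
s=least_squares(f,[620,-110,1.65,0],loss="soft_l1");x=s.x
print(x,np.degrees(x[2]),np.round(f(x),1))
for n,m in dict(needle=(0,0,43),mark=(0,x[3]-20,36),near=(0,x[3]+140,36),far=(0,x[3]-140,36)).items(): print(n,np.array(W(x,m)))
E
```

```text
[ 609.2  -107.89    1.68   -4.8 ] 96.22715026119843 [-0.6 -0.3  0.5 -1.2  0.6 -0.3 -0.7 -0.1  0.3 -0.8 -0.6  0.2 -1.1 -0.6
  0.2 -0.9 -0.4 -0.5 -0.5 -1.   0.2 -0.8  0.2 -0.6  0.1 -0.5 -0.6 -0.7
 -0.5 -0.9 -0.4  0.  -0.2 -0.7]
needle [ 609.2  -107.89   43.  ]
mark [ 633.85 -105.2    36.  ]
near [ 474.8  -122.56   36.  ]
far [753.15 -92.19  36.  ]
```

```bash
cat >> h.py <<'E'
from scipy.spatial.transform import Rotation as Ro
def plan(pos,yawdeg=None):
    s=ctrl.read_state();R=Ro.from_euler("xyz",s["tool_rot"])
    print("clk %.1f"%s["clock"],"pos",s["eef_pos"],"rpy deg",np.degrees(s["tool_rot"]),"q",s["qpos"],"F",s["force"],"M",s["torque"],"w",s["width"],s["gripper_force"])
    if yawdeg is not None:
        G=Ro.from_euler("xyz",[np.pi,0,np.radians(yawdeg)]);print("turn frac",(R.inv()*G).as_rotvec()/np.radians(45));R2=G
    else: R2=R
    d=np.array(pos)-s["eef_pos"]
    print("shift frac (now)",R.inv().apply(d)/150,"(after turn)",R2.inv().apply(d)/150)
E
python3 -c "
from h import *
np.set_printoptions(precision=3,suppress=True)
plan((420,250,230),186.2)"
```

```text
clk 1.4 pos [246.961 601.277 231.329] rpy deg [179.996  -0.003 157.664] q [-1.247  0.628  0.039  1.517 -0.027  0.996 -0.02 ] F [-0.511  0.323  0.65 ] M [-0.024  0.017 -0.046] w 85.77205695689234 0.0
turn frac [ 0.    -0.    -0.634]
shift frac (now) [-1.957 -1.728  0.009] (after turn) [-0.894 -2.453  0.009]
```

Emit:
step_arm:
  series:
    - [[0, 0, -0.16, 0, 0, 0, 0], [0, 0, -0.16, 0, 0, 0, 0], [0, 0, -0.16, 0, 0, 0, 0], [0, 0, -0.154, 0, 0, 0, 0], [0, 0, 0, -0.1, -0.273, 0, 0], [0, 0, 0, -0.1, -0.273, 0, 0], [0, 0, 0, -0.1, -0.273, 0, 0], [0, 0, 0, -0.1, -0.273, 0, 0], [0, 0, 0, -0.1, -0.273, 0, 0], [0, 0, 0, -0.1, -0.273, 0, 0], [0, 0, 0, -0.1, -0.273, 0, 0], [0, 0, 0, -0.1, -0.273, 0, 0]]

```text
clock: 2.6
eef_pos: [402.4, 287.0, 231.6]
tool_rot: [3.141, 0.001, -3.033]
force: [0.8, -0.2, -0.7]
width: 85.2
gripper_force: 0.0
```

```bash
python3 -c "
from h import *
np.set_printoptions(precision=3,suppress=True)
plan((491.7,-120.7,150),186.2)"
```

```text
clk 2.6 pos [402.365 286.954 231.575] rpy deg [ 179.981    0.039 -173.802] q [-0.609  0.407 -0.093  1.941  0.052  0.795  0.948] F [ 0.823 -0.241 -0.748] M [ 0.008 -0.044  0.006] w 85.22551522341558 0.0
turn frac [ 0.     0.001 -0.   ]
shift frac (now) [-0.298 -2.766  0.543] (after turn) [-0.299 -2.766  0.544]
```

Emit:
step_arm:
  series:
    - [[0, 0, 0, -0.03, -0.277, 0, 0], [0, 0, 0, -0.03, -0.277, 0, 0], [0, 0, 0, -0.03, -0.277, 0, 0], [0, 0, 0, -0.03, -0.277, 0, 0], [0, 0, 0, -0.03, -0.277, 0, 0], [0, 0, 0, -0.03, -0.277, 0, 0], [0, 0, 0, -0.03, -0.277, 0.1, 0], [0, 0, 0, -0.03, -0.277, 0.15, 0], [0, 0, 0, -0.03, -0.277, 0.15, 0], [0, 0, 0, -0.03, -0.277, 0.14, 0], [0, 0, 0, 0, 0, 0, 0], [0, 0, 0, 0, 0, 0, 0]]

```text
clock: 3.8
eef_pos: [490.8, -120.6, 149.8]
tool_rot: [3.141, -0.001, -3.036]
force: [-0.1, -0.3, 0.1]
width: 85.7
gripper_force: 0.0
```

```bash
python3 -c "
from h import *
np.set_printoptions(precision=3,suppress=True)
plan((491.7,-120.7,10),186.2)
p=ctrl.get_image('wrist');save(p,'w1')
for n,X in dict(near=(474.8,-122.56,36),mark=(633.85,-105.2,36),needle=(609.2,-107.89,43)).items(): print(n,wproj(p,X))
for k in ('bar','bar_mark','cap_top'): print(k,ctrl.recognise(p,k)[:2])"
```

```text
clk 3.8 pos [ 490.84  -120.57   149.773] rpy deg [ 179.976   -0.068 -173.957] q [ 0.211  0.543 -0.037  1.997  0.034  0.604  1.828] F [-0.113 -0.329  0.071] M [ 0.035  0.004 -0.034] w 85.71261525384341 0.0
turn frac [ 0.001 -0.002 -0.003]
shift frac (now) [-0.007 -0.002  0.932] (after turn) [-0.006 -0.001  0.932]
near (np.float64(319.40557203225177), np.float64(204.9237347143945))
mark (np.float64(320.3605071543851), np.float64(380.6619139674224))
needle (np.float64(320.21872112024465), np.float64(364.33586871507555))
bar [{'centre': [319.2, 278.2], 'score': 0.62}]
bar_mark [{'centre': [321.0, 282.1], 'score': 0.91}]
cap_top []
```

View pics/w1.png

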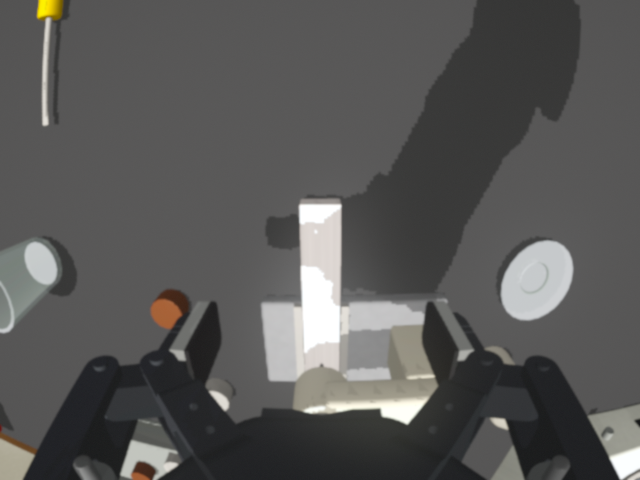

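The wrist view confirms the bar's near end at (320,204), as predicted, and centred. I'll descend and grip.

Emit:
step_arm:
  series:
    - [[0, 0, 0, 0, 0, 0.25, 0], [0, 0, 0, 0, 0, 0.25, 0], [0, 0, 0, 0, 0, 0.25, 0], [0, 0, 0, 0, 0, 0.1, 0], [0, 0, 0, 0, 0, 0.06, 0], [0, 0, 0, 0, 0, 0, 0.3], [0, 0, 0, 0, 0, 0, 0.5], [0, 0, 0, 0, 0, 0, 1], [0, 0, 0, 0, 0, 0, 1], [0, 0, 0, 0, 0, 0, 1], [0, 0, 0, 0, 0, 0, 1], [0, 0, 0, 0, 0, 0, 1]]

```text
clock: 5.2
eef_pos: [491.9, -120.0, 14.6]
tool_rot: [-3.141, 0.002, -3.034]
force: [-1.0, -0.8, 6.8]
width: 28.7
gripper_force: 64.9
```

```bash
python3 -c "
from h import *
np.set_printoptions(precision=3,suppress=True)
plan((491.7-24.65,-120.7-2.69,12),186.2)
p=ctrl.get_image('wrist');save(p,'w2')
for n,X in dict(mark=(633.85,-105.2,36),needle=(609.2,-107.89,43)).items(): print(n,wproj(p,X))
for k in ('bar','bar_mark','needle_tip'): print(k,ctrl.recognise(p,k)[:2])"
```

```text
clk 5.2 pos [ 491.949 -120.007   14.628] rpy deg [-179.963    0.105 -173.828] q [ 0.198  0.787 -0.021  2.065  0.053  0.288  1.811] F [-0.97  -0.783  6.759] M [ 0.045 -0.162 -0.039] w 28.721732943862538 64.90558505058289
turn frac [-0.001  0.002 -0.001]
shift frac (now) [ 0.167 -0.005  0.017] (after turn) [ 0.167 -0.004  0.018]
mark (np.float64(318.8384968627262), np.float64(511.93875006228836))
needle (np.float64(318.5500312685386), np.float64(502.85666197068065))
bar [{'centre': [320.7, 337.8], 'score': 0.95}]
bar_mark [{'centre': [322.0, 336.5], 'score': 0.7}]
needle_tip [{'centre': [437.7, 435.5], 'score': 0.75}]
```

Emit:
step_arm:
  series:
    - [[0, 0, 0, 0.03, 0, 0, 1], [0, 0, 0, 0.04, 0, 0, 1], [0, 0, 0, 0.04, 0, 0, 1], [0, 0, 0, 0.03, 0, 0, 1], [0, 0, 0, 0.01, 0, 0, 1], [0, 0, 0, 0, 0, 0, 1], [0, 0, 0, 0, 0, 0, 1]]

```text
clock: 6.1
eef_pos: [469.5, -122.2, 14.1]
tool_rot: [-3.141, 0.002, -3.033]
force: [4.7, 0.5, 5.0]
width: 28.8
gripper_force: 64.8
```

```bash
python3 -c "
from h import *
np.set_printoptions(precision=3,suppress=True)
plan((491.7-24.65,-120.7-2.69,12),186.2)
p=ctrl.get_image('scene');save(p,'s2')
for n,X in dict(needle=(609.2,-107.89,43),base=(609.2,-107.89,36)).items(): print(n,proj(p,X))
for k in ('bar_mark','needle_tip'): print(k,ctrl.recognise(p,k)[:2])
u,v=map(int,proj(p,(609.2,-107.89,40)))
cv2.imwrite('pics/s2c.png',cv2.resize(cv2.cvtColor(p['img'],4)[v-40:v+40,u-50:u+50],(750,600),interpolation=2));print(u-50,v-40)"
```

```text
clk 6.1 pos [ 469.485 -122.241   14.064] rpy deg [-179.981    0.086 -173.806] q [ 0.214  0.777 -0.025  2.122  0.073  0.243  1.804] F [4.735 0.546 5.032] M [ 0.083 -1.421  0.017] w 28.80726964339299 64.819815158844
turn frac [-0.     0.002 -0.   ]
shift frac (now) [ 0.017 -0.006  0.014] (after turn) [ 0.017 -0.006  0.014]
needle (np.float64(301.59788283264675), np.float64(309.9707245553184))
base (np.float64(301.68637810362856), np.float64(311.3814768734672))
bar_mark [{'centre': [304.0, 315.6], 'score': 0.7}]
needle_tip [{'centre': [309.0, 299.8], 'score': 0.78}]
251 270
```

View pics/s2c.png

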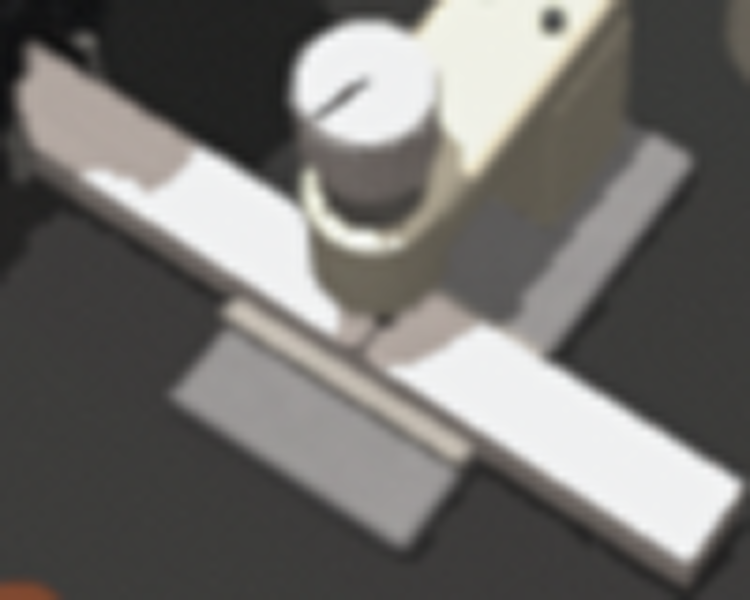

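The dark dot and scribed line show at crop (380,322), i.e. px (302,313), nearly under the needle. I'll make the last ~2 mm, release, and check from the side.

Emit:
step_arm:
  series:
    - [[0, 0, 0, 0.014, 0, 0, 1], [0, 0, 0, 0, 0, 0, 1], [0, 0, 0, 0, 0, 0, 0.3], [0, 0, 0, 0, 0, 0, 0], [0, 0, 0, 0, 0, 0, 0], [0, 0, 0, 0, 0, 0, 0], [0, 0, 0, 0, 0, -0.2, 0], [0, 0, 0, 0, 0, -0.3, 0], [0, 0, 0, 0, 0, -0.3, 0], [0, 0, 0, 0, -0.2, -0.1, 0], [0, 0, 0, -0.1, -0.2, 0, 0], [0, 0, 0, -0.1, -0.2, 0, 0]]

```text
clock: 7.45
eef_pos: [506.2, -209.6, 149.8]
tool_rot: [-3.141, 0.0, -3.033]
force: [-0.0, 0.1, -0.2]
width: 85.5
gripper_force: 0.0
```

Emit:
step_arm:
  series:
    - [[0, 0, 0, -0.19, -0.2, 0, 0], [0, 0, 0, -0.19, -0.2, 0, 0], [0, 0, 0, -0.18, -0.2, 0, 0], [0, 0, 0.178, 0, 0, 0, 0], [0, 0, 0.178, 0, 0, 0, 0], [0, 0, 0.178, 0, 0, 0, 0], [0, 0, 0.178, 0, 0, 0, 0], [0, 0, 0.178, 0, 0, 0, 0], [0, 0, 0.178, 0, 0, 0, 0], [0, 0, 0.178, 0, 0, 0, 0], [0, 0, 0.178, 0, 0, 0, 0], [0, 0, 0.178, 0, 0, 0, 0]]

```text
clock: 8.65
eef_pos: [598.6, -288.6, 148.2]
tool_rot: [-3.14, -0.002, 1.986]
force: [0.2, -1.1, -0.3]
width: 85.6
gripper_force: 0.0
```

Emit:
step_arm:
  series:
    - [[0, 0, 0.178, 0, 0, 0, 0], [0, 0, 0.178, 0, 0, 0, 0], [0, 0, 0.178, 0, 0, 0, 0], [0, 0, 0, 0, 0, 0, 0], [0, 0, 0, 0, 0, 0, 0]]

```text
clock: 9.15
eef_pos: [599.0, -288.6, 148.3]
tool_rot: [-3.14, -0.0, 1.575]
force: [-1.1, -0.3, -0.9]
width: 85.6
gripper_force: 0.0
```

```bash
python3 -c "
from h import *
np.set_printoptions(precision=3,suppress=True)
plan((609.2,-107.9,230),90)
p=ctrl.get_image('wrist');save(p,'w3')
print('cam',-np.array(p['R']).T@p['t'])
for n,X in dict(needle=(609.2,-107.89,43),captop=(609.2,-107.89,173)).items(): print(n,wproj(p,X))
for k in ('bar_mark','needle_tip','cap_top'): print(k,ctrl.recognise(p,k)[:2])"
```

```text
clk 9.2 pos [ 599.027 -288.623  148.317] rpy deg [-179.923   -0.027   90.268] q [ 0.188  0.773  0.389  1.556 -0.349  0.884  0.705] F [-1.061 -0.338 -0.885] M [-0.007 -0.01  -0.028] w 85.61618609850994 0.0
turn frac [-0.002 -0.001  0.006]
shift frac (now) [ 1.205  0.073 -0.544] (after turn) [ 1.205  0.068 -0.545]
cam [ 599.325 -206.159  290.51 ]
needle (np.float64(337.1344611696373), np.float64(-27.289769894954247))
captop (np.float64(351.38949514689114), np.float64(-145.11641758688722))
bar_mark [{'centre': [181.8, 12.3], 'score': 0.91}]
needle_tip [{'centre': [342.2, 28.2], 'score': 0.98}]
cap_top []
```

View pics/w3.png

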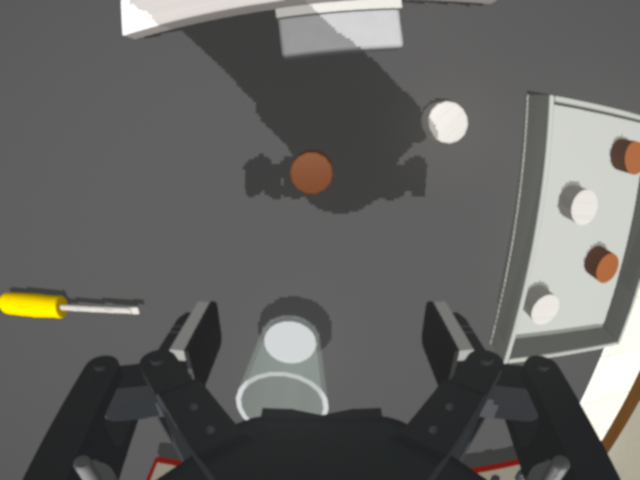

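The view shows puck brown (312,172), puck steel (447,122), and the plate at the top edge; the needle is just out of view above. Lower and tilt the tool to look at it.

Emit:
step_arm:
  series:
    - [[0, 0, 0, 0, 0, 0.25, 0], [0, 0, 0, 0, 0, 0.25, 0], [0, 0.15, 0, 0, 0, 0, 0], [0, 0.15, 0, 0, 0, 0, 0], [0, 0.15, 0, 0, 0, 0, 0], [0, 0.15, 0, 0, 0, 0, 0], [0, 0, 0, 0, 0, 0, 0], [0, 0, 0, 0, 0, 0, 0]]

```text
clock: 10.15
eef_pos: [599.0, -289.6, 73.1]
tool_rot: [-3.141, -0.47, 1.571]
force: [0.5, 0.8, 0.9]
width: 85.4
gripper_force: 0.0
```

```bash
python3 -c "
from h import *
np.set_printoptions(precision=3,suppress=True)
plan((609.2,-107.9,230),90)
p=ctrl.get_image('wrist');save(p,'w4')
print('cam',-np.array(p['R']).T@p['t'],p['fx'])
for n,X in dict(needle=(609.2,-107.89,43),captop=(609.2,-107.89,173),markpt=(609.2,-107.89,36)).items(): print(n,wproj(p,X))
for k in ('bar_mark','needle_tip','cap_top'): print(k,ctrl.recognise(p,k)[:2])
u,v=map(int,wproj(p,(609.2,-107.89,40)));v=max(v,45)
c=cv2.cvtColor(p['img'],4)[v-45:v+45,u-60:u+60];print(u-60,v-45)
cv2.imwrite('pics/w4c.png',cv2.resize(c,(800,600),interpolation=2))"
```

```text
clk 10.2 pos [ 598.984 -289.577   73.145] rpy deg [-179.97   -26.95    89.989] q [ 0.541  0.993  0.129  1.33  -0.527  1.176  0.921] F [0.484 0.816 0.907] M [-0.436  0.026 -0.024] w 85.3989468333397 0.0
turn frac [-0.001 -0.599 -0.   ]
shift frac (now) [ 1.554  0.068 -0.383] (after turn) [ 1.211  0.068 -1.046]
cam [ 599.547 -280.54   236.801] 371.64829954431775
needle (np.float64(335.7786550145205), np.float64(17.244300770306268))
captop (np.float64(344.9172823262554), np.float64(-164.19382331884003))
markpt (np.float64(335.43847254282537), np.float64(23.771890124927296))
bar_mark [{'centre': [298.1, 40.4], 'score': 0.96}]
needle_tip [{'centre': [338.0, 78.3], 'score': 0.97}]
cap_top []
275 0
```

View pics/w4c.png

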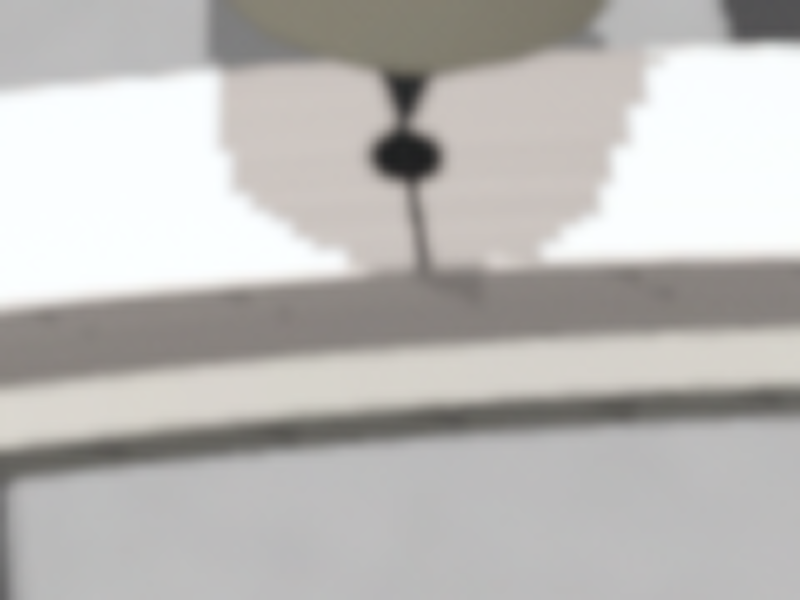

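Needle tip at crop (404,122), dot centre at (406,156): given the parallax, the mark is about 0.5 mm off, which is good. Now the cap.

Emit:
step_arm:
  series:
    - [[0, -0.15, 0, 0, 0, 0, 0], [0, -0.15, 0, 0, 0, 0, 0], [0, -0.15, 0, 0, 0, 0, 0], [0, -0.15, 0, 0, 0, 0, 0], [0, 0, 0, 0, 0, -0.26, 0], [0, 0, 0, 0, 0, -0.26, 0], [0, 0, 0, 0, 0, -0.26, 0], [0, 0, 0, 0, 0, -0.26, 0], [0, 0, -0.18, 0, 0, 0, 0], [0, 0, -0.18, 0, 0, 0, 0], [0, 0, -0.18, 0, 0, 0, 0], [0, 0, -0.18, 0, 0, 0, 0]]

```text
clock: 11.55
eef_pos: [600.2, -286.9, 230.8]
tool_rot: [3.14, 0.001, 2.146]
force: [-0.1, 0.8, -0.1]
width: 85.4
gripper_force: 0.0
```

Emit:
step_arm:
  series:
    - [[0, 0, -0.18, 0, 0, 0, 0], [0, 0, -0.18, 0, 0, 0, 0], [0, 0, -0.18, 0, 0, 0, 0], [0, 0, -0.18, 0, 0, 0, 0], [0, 0, -0.18, 0, 0, 0, 0], [0, 0, -0.18, 0, 0, 0, 0], [0, 0, -0.18, 0, 0, 0, 0], [0, 0, -0.18, 0, 0, 0, 0], [0, 0, 0, 0, 0, 0, 0], [0, 0, 0, 0, 0, 0, 0]]

```text
clock: 12.55
eef_pos: [599.8, -287.9, 230.3]
tool_rot: [-3.141, 0.001, -3.016]
force: [0.1, 0.5, 0.0]
width: 85.3
gripper_force: 0.0
```

```bash
python3 -c "
from h import *
np.set_printoptions(precision=3,suppress=True)
plan((609.2,-107.9,230),186.2)"
```

```text
clk 12.6 pos [ 599.783 -287.941  230.35 ] rpy deg [-179.987    0.038 -172.822] q [ 0.43   0.652 -0.043  1.47   0.03   1.019  2.076] F [0.091 0.548 0.034] M [ 0.022 -0.019  0.004] w 85.25339303918436 0.0
turn frac [-0.     0.001  0.022]
shift frac (now) [-0.212  1.183  0.002] (after turn) [-0.192  1.186  0.002]
```

Emit:
step_arm:
  series:
    - [[0, 0, 0, -0.042, 0.237, 0, 0], [0, 0, 0, -0.042, 0.237, 0, 0], [0, 0, 0, -0.042, 0.237, 0, 0], [0, 0, 0, -0.043, 0.236, 0, 0], [0, 0, 0, -0.043, 0.236, 0, 0], [0, 0, 0, 0, 0, 0, 0], [0, 0, 0, 0, 0, 0, 0]]

```text
clock: 13.25
eef_pos: [608.8, -107.5, 230.1]
tool_rot: [-3.141, 0.0, -3.013]
force: [0.4, -0.1, -1.0]
width: 85.6
gripper_force: 0.0
```

```bash
python3 -c "
from h import *
np.set_printoptions(precision=3,suppress=True)
plan((609.2,-107.9,140),187.2)
p=ctrl.get_image('wrist');save(p,'w5')
print(wproj(p,(609.2,-107.9,173)))
for k in ('cap_top','cap'):
  for r in ctrl.recognise(p,k)[:2]: print(k,r,wat(p,r['centre'],173))"
```

```text
clk 13.2 pos [ 608.775 -107.471  230.119] rpy deg [-179.975    0.02  -172.661] q [ 0.157  0.582 -0.044  1.612  0.03   0.948  1.801] F [ 0.379 -0.136 -0.965] M [-0.048 -0.004 -0.004] w 85.59042960465105 0.0
turn frac [-0.001  0.     0.003]
shift frac (now) [-0.002 -0.003  0.601] (after turn) [-0.002 -0.003  0.601]
(np.float64(318.82347144191647), np.float64(256.4845534495001))
cap_top {'centre': [321.0, 246.7], 'score': 0.88} [ 603.031 -107.424  173.   ]
cap_top {'centre': [319.5, 121.2], 'score': 0.51} [ 533.118 -117.22   173.   ]
cap {'centre': [319.9, 248.3], 'score': 0.94} [ 604.086 -107.924  173.   ]
```

View pics/w5.png

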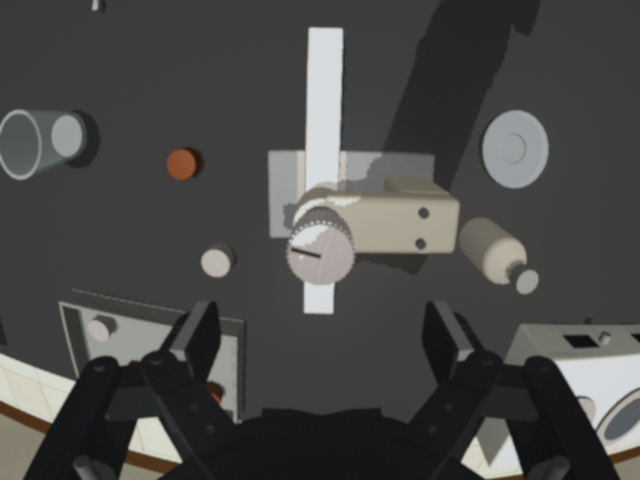

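The cap top is centred at about (321,255) against the predicted (319,256), with its line pointing to (291,250). Positions agree; descend and grip.

Emit:
step_arm:
  series:
    - [[0, 0, 0, 0, 0, 0.2, 0], [0, 0, 0, 0, 0, 0.2, 0], [0, 0, 0, 0, 0, 0.15, 0], [0, 0, 0, 0, 0, 0.05, 0], [0, 0, 0, 0, 0, 0, 0.2], [0, 0, 0, 0, 0, 0, 0.4], [0, 0, 0, 0, 0, 0, 1], [0, 0, 0, 0, 0, 0, 1], [0, 0, 0, 0, 0, 0, 1], [0, 0, 0, 0, 0, 0, 1], [0, 0, 0, 0, 0, 0, 1]]

```text
clock: 14.5
eef_pos: [609.5, -108.0, 141.8]
tool_rot: [3.141, 0.003, -3.014]
force: [-1.7, 2.0, 5.5]
width: 37.5
gripper_force: 59.5
```

```bash
cat > st.py <<'E'
from h import *
np.set_printoptions(precision=3,suppress=True)
plan((609,-107.7,140))
E
python3 st.py
```

```text
clk 14.5 pos [ 609.467 -107.97   141.818] rpy deg [ 179.969    0.148 -172.702] q [ 0.157  0.686 -0.044  1.695  0.039  0.759  1.794] F [-1.66   2.002  5.537] M [ 0.407  0.307 -0.032] w 37.54320038342291 59.48448836803436
shift frac (now) [0.003 0.002 0.012] (after turn) [0.003 0.002 0.012]
```

Emit:
step_arm:
  series:
    - [[0, 0, 0.17, 0, 0, 0.0007, 1], [0, 0, 0.17, 0, 0, 0.0007, 1], [0, 0, 0.17, 0, 0, 0.0007, 1], [0, 0, 0.17, 0, 0, 0.0007, 1], [0, 0, 0.17, 0, 0, 0.0007, 1], [0, 0, 0.17, 0, 0, 0.0007, 1], [0, 0, 0.17, 0, 0, 0.0007, 1], [0, 0, 0.17, 0, 0, 0.0007, 1], [0, 0, 0.17, 0, 0, 0.0007, 1], [0, 0, 0.17, 0, 0, 0.0007, 1], [0, 0, 0.17, 0, 0, 0.0007, 1], [0, 0, 0.17, 0, 0, 0.0007, 1]]

```text
clock: 15.7
eef_pos: [608.5, -109.1, 140.5]
tool_rot: [3.141, -0.0, 1.661]
force: [-3.6, 0.7, 8.0]
width: 37.8
gripper_force: 59.6
```

```bash
python3 st.py
```

```text
clk 15.7 pos [ 608.486 -109.075  140.487] rpy deg [179.954  -0.024  95.184] q [-0.116  0.726  0.414  1.705 -0.385  0.792  0.569] F [-3.646  0.73   7.963] M [-0.038  0.915  0.058] w 37.75787702530074 59.566394090652466
shift frac (now) [0.009 0.004 0.003] (after turn) [0.009 0.004 0.003]
```

Emit:
step_arm:
  series:
    - [[0, 0, 0.15, 0, 0, 0.0006, 1], [0, 0, 0.15, 0, 0, 0.0006, 1], [0, 0, 0.15, 0, 0, 0.0006, 1], [0, 0, 0, 0, 0, 0, 1]]

```text
clock: 16.1
eef_pos: [608.1, -109.0, 140.2]
tool_rot: [-3.141, -0.0, 1.311]
force: [-5.1, -0.0, 8.7]
width: 37.9
gripper_force: 59.7
```

```bash
python3 st.py
```

```text
clk 16.1 pos [ 608.138 -108.992  140.185] rpy deg [-179.991   -0.023   75.088] q [-0.172  0.746  0.513  1.707 -0.476  0.815  0.299] F [-5.081 -0.041  8.674] M [ 0.051  1.014 -0.056] w 37.854840864417326 59.65838849544525
shift frac (now) [0.01  0.003 0.001] (after turn) [0.01  0.003 0.001]
```

Emit:
step_arm:
  series:
    - [[0, 0, 0.1, 0, 0, 0.0004, 1], [0, 0, 0.1, 0, 0, 0.0004, 1], [0, 0, 0, 0, 0, 0, 1]]

```text
clock: 16.4
eef_pos: [608.0, -108.9, 140.1]
tool_rot: [-3.141, -0.001, 1.154]
force: [-4.8, 0.7, 9.0]
width: 37.8
gripper_force: 59.7
```

```bash
python3 st.py
```

```text
clk 16.4 pos [ 607.975 -108.915  140.05 ] rpy deg [-179.964   -0.04    66.136] q [-0.195  0.756  0.556  1.708 -0.515  0.828  0.178] F [-4.835  0.67   8.956] M [ 0.136  1.066 -0.072] w 37.75279850047828 59.70079779624939
shift frac (now) [0.01  0.003 0.   ] (after turn) [0.01  0.003 0.   ]
```

Emit:
step_arm:
  series:
    - [[0, 0, 0.1, 0, 0, 0.0004, 1], [0, 0, 0.1, 0, 0, 0.0004, 1], [0, 0, 0, 0, 0, 0, 1]]

```text
clock: 16.7
eef_pos: [607.9, -108.9, 139.9]
tool_rot: [-3.141, -0.001, 0.997]
force: [-4.9, 0.3, 8.9]
width: 38.0
gripper_force: 59.8
```

```bash
python3 st.py
```

```text
clk 16.7 pos [ 607.853 -108.885  139.907] rpy deg [-179.939   -0.037   57.136] q [-0.218  0.768  0.599  1.709 -0.554  0.841  0.056] F [-4.882  0.321  8.862] M [ 0.081  1.171 -0.033] w 38.030175682334516 59.77157950401306
shift frac (now) [ 0.011  0.002 -0.001] (after turn) [ 0.011  0.002 -0.001]
```

Emit:
step_arm:
  series:
    - [[0, 0, 0.1, 0, 0, 0.0004, 1], [0, 0, 0.1, 0, 0, 0.0004, 1], [0, 0, 0, 0, 0, 0, 1]]

```text
clock: 17.0
eef_pos: [607.7, -108.8, 139.8]
tool_rot: [-3.14, -0.0, 0.84]
force: [-4.9, 0.2, 9.7]
width: 37.9
gripper_force: 59.8
```

```bash
python3 st.py
```

```text
clk 17.0 pos [ 607.713 -108.763  139.763] rpy deg [-179.911   -0.028   48.138] q [-0.241  0.78   0.642  1.71  -0.593  0.856 -0.067] F [-4.926  0.173  9.672] M [ 0.14   1.235 -0.056] w 37.87068439706901 59.836775064468384
shift frac (now) [ 0.011  0.002 -0.002] (after turn) [ 0.011  0.002 -0.002]
```

Emit:
step_arm:
  series:
    - [[0, 0, 0.1, 0, 0, 0.0004, 1], [0, 0, 0.1, 0, 0, 0.0004, 1], [0, 0, 0, 0, 0, 0, 1]]

```text
clock: 17.3
eef_pos: [607.6, -108.6, 139.6]
tool_rot: [-3.14, -0.0, 0.683]
force: [-6.2, 1.2, 9.7]
width: 37.6
gripper_force: 59.9
```

```bash
python3 st.py
```

```text
clk 17.3 pos [ 607.63  -108.641  139.624] rpy deg [-179.889   -0.017   39.144] q [-0.263  0.793  0.684  1.711 -0.63   0.872 -0.191] F [-6.162  1.2    9.713] M [ 0.173  1.263 -0.025] w 37.64430167598727 59.88939642906189
shift frac (now) [ 0.011  0.001 -0.003] (after turn) [ 0.011  0.001 -0.003]
```

Emit:
step_arm:
  series:
    - [[0, 0, 0.1, 0, 0, 0.0004, 1], [0, 0, 0.1, 0, 0, 0.0004, 1], [0, 0, 0, 0, 0, 0, 1]]

```text
clock: 17.6
eef_pos: [607.6, -108.5, 139.5]
tool_rot: [-3.139, 0.0, 0.526]
force: [-6.1, 1.5, 10.1]
width: 37.6
gripper_force: 59.9
```

```bash
python3 st.py
```

```text
clk 17.6 pos [ 607.577 -108.508  139.501] rpy deg [-179.871    0.      30.146] q [-0.284  0.807  0.726  1.711 -0.667  0.889 -0.316] F [-6.105  1.517 10.104] M [ 0.314  1.333 -0.078] w 37.58030146281715 59.91917073726654
shift frac (now) [ 0.011  0.    -0.003] (after turn) [ 0.011  0.    -0.003]
```

Emit:
step_arm:
  series:
    - [[0, 0, 0.1, 0, 0, 0.0004, 1], [0, 0, 0.1, 0, 0, 0.0004, 1], [0, 0, 0, 0, 0, 0, 1]]

```text
clock: 17.9
eef_pos: [607.5, -108.4, 139.4]
tool_rot: [-3.139, 0.001, 0.37]
force: [-7.0, 1.8, 10.2]
width: 37.5
gripper_force: 60.0
```

```bash
python3 st.py
```

```text
clk 17.9 pos [ 607.505 -108.367  139.369] rpy deg [-179.857    0.032   21.199] q [-0.303  0.821  0.767  1.712 -0.703  0.907 -0.442] F [-7.026  1.81  10.225] M [0.337 1.389 0.11 ] w 37.50526377420265 59.97736573219299
shift frac (now) [ 0.011 -0.001 -0.004] (after turn) [ 0.011 -0.001 -0.004]
```

Emit:
step_arm:
  series:
    - [[0, 0, 0.1, 0, 0, 0.0004, 1], [0, 0, 0.1, 0, 0, 0.0004, 1], [0, 0, 0, 0, 0, 0, 1]]

```text
clock: 18.2
eef_pos: [609.4, -107.8, 139.3]
tool_rot: [-3.141, -0.002, 0.218]
force: [-3.9, 1.0, 7.7]
width: 37.5
gripper_force: 59.9
```

```bash
python3 st.py
```

```text
clk 18.2 pos [ 609.446 -107.846  139.348] rpy deg [-179.963   -0.097   12.485] q [-0.323  0.837  0.806  1.71  -0.738  0.924 -0.566] F [-3.867  1.019  7.656] M [0.349 0.411 1.137] w 37.53240278936113 59.873144030570984
shift frac (now) [-0.003 -0.002 -0.004] (after turn) [-0.003 -0.002 -0.004]
```

The torque jumped to 1.1 N m near yaw 21°, so the cap is bottomed. I'll record the line angle as a reference.

```bash
cat > ln.py <<'E'
import sys
from h import *
p=ctrl.get_image('wrist');z=171+float(sys.argv[2])
save(p,sys.argv[1])
# rectified top view of cap top plane, 8 px/mm, world x right, y up
n=480;g=np.array([[wproj(p,(609.2+(j-n/2)/8,-107.9-(i-n/2)/8,z)) for j in range(n)] for i in range(n)],np.float32)
im=cv2.remap(cv2.cvtColor(p['img'],4),g[...,0],g[...,1],cv2.INTER_CUBIC)
cv2.imwrite('pics/'+sys.argv[1]+'r.png',im)
G=cv2.GaussianBlur(cv2.cvtColor(im,cv2.COLOR_BGR2GRAY),(0,0),4)
for c in ((0,0),):
  for r in (6,8,10,12,14,16):
    a=np.radians(np.arange(0,360,1.));v=G[(n/2-8*r*np.sin(a)).astype(int),(n/2+8*r*np.cos(a)).astype(int)].astype(int)
    k=v.argmin();print(r,'ang',k,v[k],'median',np.median(v))
E
python3 ln.py b0 0
```

```text
6 ang 95 59 median 181.0
8 ang 95 59 median 181.0
10 ang 95 59 median 181.0
12 ang 95 58 median 181.0
14 ang 95 56 median 180.0
16 ang 95 54 median 179.5
```

View pics/b0r.png

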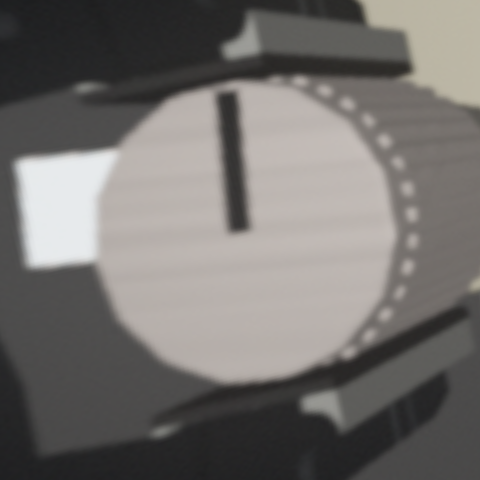

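Bottomed, the line points to 95° in world, matching the tester's x axis at 96°. Backing off a quarter turn anticlockwise means the target is 185–186°.

Emit:
step_arm:
  series:
    - [[0, 0, -0.165, 0, 0, -0.0007, 1], [0, 0, -0.165, 0, 0, -0.0007, 1], [0, 0, -0.165, 0, 0, -0.0007, 1], [0, 0, -0.165, 0, 0, -0.0007, 1], [0, 0, -0.165, 0, 0, -0.0007, 1], [0, 0, -0.165, 0, 0, -0.0007, 1], [0, 0, -0.165, 0, 0, -0.0007, 1], [0, 0, -0.165, 0, 0, -0.0007, 1], [0, 0, -0.165, 0, 0, -0.0007, 1], [0, 0, -0.165, 0, 0, -0.0007, 1], [0, 0, -0.165, 0, 0, -0.0007, 1], [0, 0, 0, 0, 0, 0, 1]]

```text
clock: 19.45
eef_pos: [608.4, -107.0, 140.4]
tool_rot: [3.141, -0.004, 1.643]
force: [-3.8, 3.5, 7.9]
width: 37.4
gripper_force: 59.9
```

```bash
python3 st.py; python3 ln.py b1 1.25
```

```text
clk 19.4 pos [ 608.374 -106.99   140.442] rpy deg [179.969  -0.226  94.124] q [-0.121  0.727  0.42   1.705 -0.395  0.795  0.557] F [-3.814  3.482  7.895] M [0.833 0.8   0.042] w 37.40064998942468 59.884838461875916
shift frac (now) [-0.005  0.004  0.003] (after turn) [-0.005  0.004  0.003]
6 ang 164 48 median 165.0
8 ang 167 48 median 165.0
10 ang 168 47 median 165.0
12 ang 170 45 median 165.0
14 ang 170 44 median 164.0
16 ang 171 42 median 164.0
```

```bash
cat > la.py <<'E'
import cv2,numpy as np,sys
for f in sys.argv[1:]:
    g=cv2.cvtColor(cv2.imread(f'pics/{f}r.png'),6)
    y,x=np.nonzero(g<100);k=np.hypot(x-240,y-240)<125
    m=np.zeros(g.shape,np.uint8);m[y[k],x[k]]=1
    n,l,s,c=cv2.connectedComponentsWithStats(m);b=1+s[1:,4].argmax();yy,xx=np.nonzero(l==b)
    v=cv2.fitLine(np.c_[xx,yy].astype(np.float32),cv2.DIST_L2,0,.01,.01).ravel()
    d=v[:2]*np.sign(v[:2]@(np.array([xx.mean(),yy.mean()])-240));print(f,s[b],np.degrees(np.arctan2(-d[1],d[0]))%360)
E
python3 la.py b0 b1
```

```text
b0 [ 220  116   28  115 2066] 95.20964911936699
b1 [ 116  210  120   31 2406] 174.7786807676401
```

Emit:
step_arm:
  series:
    - [[0, 0, -0.116, 0, 0, -0.0005, 1], [0, 0, -0.116, 0, 0, -0.0005, 1], [0, 0, 0, 0, 0, 0, 1], [0, 0, 0, 0, 0, 0, 1]]

```text
clock: 19.9
eef_pos: [608.2, -107.0, 140.6]
tool_rot: [3.141, -0.003, 1.822]
force: [-3.6, 3.3, 8.9]
width: 37.7
gripper_force: 59.9
```

```bash
python3 st.py; python3 ln.py b2 1.25 >/dev/null; python3 la.py b2
python3 - <<'E'
from h import *
p=ctrl.get_image('scene');save(p,'s3')
a=cv2.imread('pics/s3.png')[220:380,230:430];cv2.imwrite('pics/s3c.png',cv2.resize(a,(750,600),interpolation=2))
E
```

```text
clk 19.9 pos [ 608.197 -107.033  140.562] rpy deg [179.964  -0.196 104.408] q [-0.092  0.718  0.37   1.704 -0.348  0.786  0.695] F [-3.629  3.336  8.86 ] M [0.75  0.965 0.004] w 37.70134231818609 59.92068886756897
shift frac (now) [-0.006  0.004  0.004] (after turn) [-0.006  0.004  0.004]
b2 [ 116  223  120   30 2425] 185.18083243628234
```

View pics/s3c.png

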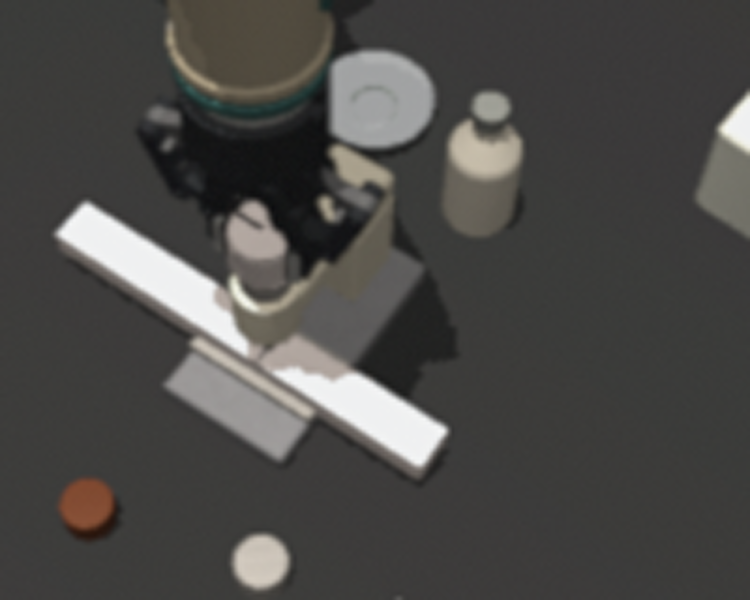

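The line reads 185.2°, exactly 90.0° back from the stop. The cap is still gripped, and the pucks, dish and bottle look unmoved: puck brown at crop (88,505), steel at (261,562).

```bash
python3 -c "
from cell import ctrl
print(ctrl.finish_job())"
```

```text
the job is handed in; nothing more can be done
None
```

I handed the job in at about 20 s: the bar's mark is about 0.5 mm from directly under the needle, and the cap was screwed down to its stop, backed off 90.0° by its line and is still gripped; the pucks, dish and bottle look unmoved, but I did not re-check the screwdriver, spanner and beaker at the end.

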